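# Tighten the ratchet press on the mulberry piece container

### The arm

A 6-joint arm with a two-finger parallel gripper is mounted at the origin on the work surface. World frame = base frame: x ahead of the robot, y to its left, z up, the work surface at z = 0. Lengths are in m, angles in degrees, forces in N, time in s.
With the tool pointing down it reaches from about 0.375 to 0.9 m from the base axis. Payload 3.1 kg.
Tool frame: the origin (TCP) lies at the very end of the fingers, on their centre line; the grasp point (between the pads) lies bot.grip_point_offset behind it (bot.grip_point_offset is the distance from the TCP to the grasp point, in m); z points along the fingers, y is the line along which they close (so a half turn about z gives the same grasp; the last joint's range is limited). The gripper opens to 87 mm and grips with 3 to 60 N. Pads are 19 mm wide; open, the fingers measure 117 mm over their backs; the gripper's body (75 mm by 190 mm) begins 51 mm behind the grasp point.
Start: joints at [-74.169, 30.224, 82.088, -0, 67.689, -10.227], TCP at [0.275, -0.561, 0.223] pointing down, gripper open.
Joint ranges: [-176.69, 176.69], [-43.24, 126.21], [12.49, 139.97], [-82, 262], [0, 151.66], [-163.58, 163.58]. Speed limits (degrees/s): [159.86, 159.86, 180, 180, 180, 180].

### API

Orientations are given as a 3x3 rotation matrix whose columns are the frame's x, y, z axes.
In Python, from rig import bot, viewer, ticket gives the robot as it stands.
- The arm moves only by the tool servo_tool, never from a script. Its argument "targets" is a list of rows, each an object with "offset": the shift along the tool's x, y, z in m, a list of three; "dr": the turn, a rotation vector about the tool's x, y, z in degrees, a list of three. In form: [{"offset": [x, y, z], "dr": [ax, ay, az]}, ...]. A call has 1 to 20 rows; each row is the pose to reach, as a shift and turn from the pose commanded when the call began, along the tool's axes at that moment; what a row does not reach only later rows make up. A row lasts 1/12 s, in which the tool goes at most 41.7 mm and 7.16 degrees, less where a joint would pass 70% of its speed; a pose out of reach is approached as far as the arm can. A call with a gripper value outside its range is refused whole. "gripper" is the gripper command: -1 is fully open, 1 is shut, values between are in proportion, set as the call begins (left out, the last holds). The fingers move at their own pace and stop on an object; the grip force is fixed at half the most. Time passes only in rows, so rows that repeat a pose let the fingers close. It gives the time, the measured TCP pose, the force, the opening and the grip force at its end, in the units of the state.
- bot.read_state(): the state, without advancing time (a new reading comes with each control period).
- viewer.capture(name): name is "scene" or "top"; returns a dict with "color" (400x640x3 uint8, red, green, blue), "camera_matrix" (3x3 intrinsics, pixels), "R" (3x3) and "t" (3): a world point X has camera coordinates R X + t. Camera axes: x right, y down, z forward; pixel columns grow to the right and rows downward; lengths in m; the calibration is good to about 2 mm. A picture is of the moment at which its call begins. There is no depth.
- ticket.hand_in(): hands the job in; it is judged then, once.
The state is a dict: "time_s": time; "joint_positions": joint angles; "qvel": joint speeds; "tau": joint torques, N m; "position": TCP position; "tcp_rot": TCP orientation; "force": force on the tool from outside, world axes, zero at the start; "moment": the same for the moment, N m; "opening": opening from 0.0 (shut) to 1.0 (fully open); "grasp_force": force on a finger pad.
Only numpy, scipy, OpenCV 4.12 (cv2) and the standard library are available. Lean on these libraries where they do the work, as an engineer would, in place of code of your own. Each camera call takes 0.05 s, during which the arm holds its last target. There are 200 camera calls.

### The job

On the low tansu stand two alike glue presses; one holds the round mulberry shogi-piece container, whose lid has just been glued, the other is empty. Tighten the press that holds the container: turn its brass wing knob clockwise (seen from above) until the screw is home and the knob slips with one click, stop there before a second click, and let go. Leave the knob of the empty press alone, and do not upset the teacup or the fox figurine.

Things in the scene. Friction and masses are not known exactly. Their poses are not given: they have to be found in the camera images.
- press: The press that holds the container, fixed on the tansu top (100 mm above the table): grey steel base 130 x 150 x 12, two steel posts, a crossbar 30 wide and 150 long whose top is 120 above the base's underside, and under it the container, 88 across and 58 high. Origin: centre of the base's underside; y along the crossbar, z up. Its upright knob is the highest thing near, as is that of the empty press.
- press_grip (a point): Grip point of that press's knob: a brass wing 46 long, 14 thick, 36 high on a round collar 32 across, 264.5 mm above the table, on the vertical turning axis, 12 below the wing's top and 24 above the collar. Its x axis runs along the wing, y across its thickness, z up; it turns with the knob; a half turn looks the same. Grip across the thickness from above with 20 N or more.
- press_screw (a joint): Screw angle of that press, rad, growing clockwise seen from above; starts between 0.1 and 0.7; dead stop (foot on the lid) at 1.0. Up to the stop the knob carries the screw with it and needs about 0.04 N m. It stays where it is left.
- press_ratchet (a joint): How far the knob has slipped on the screw, rad, clockwise seen from above: 0 until the screw is at its stop. Turned on, the knob slips, up to 0.14 N m (0.3 if gripped off centre), and clicks every 30 degrees: the torque rises, then drops as the click passes at 0.26; the second passes at 0.79. The knob's whole turn is this plus the screw's. Let go, it stays or creeps to the nearest rest (0, 0.52).
- spare_wing (a point): A point on the knob of the empty press, at one end of its wing, 23 from that knob's vertical axis; the press and knob are the same as the other, without a container, and its screw also stands anywhere between 0.1 and 0.7 rad.
- teacup: Gold-rimmed white teacup, 72 across and 62 high, loose on the tansu top between the presses. Origin: centre of its underside; z up.
- fox: White ceramic fox figurine, 50 x 40 base and 100 high, loose near an end of the tansu top. Origin: centre of its underside; z up.
Things that resemble listed ones, but are neither listed nor needed, are in the scene too. What is shaped like the teacup but blue or red is not meant.

How it is judged (in metres and radians):
On the way, in this order (a step that is already met when the one before it is completed fails the run):
1. the screw is turned home to its stop (value of joint press_screw above 0.94 rad).
2. the knob slips past its first click (value of joint press_ratchet above 0.24 rad).
At the end, for the whole second after the job is handed in: The screw is home (joint above 0.92 of 1.0 rad), the knob has slipped past its first click and not reached the second (slip 0.2 to 0.79 rad), the empty press's wing end is within 6 mm of its start, and teacup and fox stand upright within 30 mm of their starts (value of joint press_screw above 0.92 rad and value of joint press_ratchet between 0.2 and 0.79 rad and distance of spare_wing from where it was at the start of the episode below 0.006 m and distance of each of teacup, fox from where it was at the start of the episode below 0.03 m and angle between each of teacup, fox's own z axis and vertical below 0.3 rad); the robot touches nothing.
It fails at once if the knob is turned on to its second click (value of joint press_ratchet above 0.79 rad).
It fails at once if the knob of the empty press is turned (distance of spare_wing from where it was at the start of the episode above 0.006 m).
It fails at once if the teacup is knocked over or pushed away (angle between teacup's own z axis and vertical above 0.3 rad or distance of teacup from where it was at the start of the episode above 0.03 m).
It fails at once if the fox is knocked over or pushed away (angle between fox's own z axis and vertical above 0.3 rad or distance of fox from where it was at the start of the episode above 0.03 m).
It also fails if it takes over 40 s, if anything falls off the work surface, if the arm or the gripper's body presses on something with over 40 N, if the wrist force passes 120 N, or if a joint passes its speed limit or range.

## Working session

There is one attempt and no reset: what is moved stays moved. The work goes in short steps, Python scripts to look and compute and a tool call to move; the robot and the scene stay as the last step left them, time stands still between calls to the robot, and variables do not carry over. Pictures are saved under pics/ and viewed, at most 10 in all, crops included, and the job is handed in when it is done.

Besides the shell and the picture viewer there is one more tool, called after "Call:" as name(argument=value, ...) on one line, values as JSON. servo_tool: Moves the arm, as the interface text tells. Its arguments: {"type":"object","properties":{"targets":{"type":"array"},"gripper":{"type":"number"}},"required":["targets"]}

```bash
mkdir -p pics; python3 - <<'E'
from rig import bot, viewer
import cv2
for n in("scene","top"):
    c=viewer.capture(n); cv2.imwrite(f"pics/{n}0.png",c["color"][:,:,::-1])
    print(n,c["camera_matrix"].tolist(),c["R"].tolist(),c["t"].tolist())
s=bot.read_state(); print(s, bot.grip_point_offset)
E
```

```text
scene [[466.39379531729, 0.0, 310.7522852926907], [0.0, 466.39379531729, 196.40085425920154], [0.0, 0.0, 1.0]] [[-0.14699772672673622, 0.9889874593492173, 0.017189345163566155], [0.5619487134817078, 0.09780103291624005, -0.8213699540260588], [-0.814005719730166, -0.11107998564321551, -0.5701367599410494]] [-0.030416232234671454, -0.14613164635029302, 1.7267206620913294]
top [[383.4567221061534, 0.0, 319.36724099572905], [0.0, 383.4567221061534, 197.53352657423477], [0.0, 0.0, 1.0]] [[-0.009905974754888336, -0.9999480504552707, -0.0024016775094456476], [-0.980595455396009, 0.010184477322079031, -0.19577749941801306], [0.19579178869617994, 0.00041570708427922354, -0.9806454010837815]] [0.0851447118529379, 0.5714305528365974, 0.858976400148231]
{'time_s': 0.1, 'joint_positions': array([-7.41684715e+01,  3.02725523e+01,  8.21473209e+01, -3.50140068e-04,
        6.76905273e+01, -1.02275393e+01]), 'qvel': array([ 0.09295238, -0.19324455, -0.11199908,  0.05166309,  0.03149991,
        0.02224366]), 'tau': array([-8.06159660e-04, -4.40989816e+01, -1.77148980e+01,  6.35416643e-02,
        5.34126547e-02, -3.54115014e-05]), 'position': array([ 0.27440396, -0.56081953,  0.22169073]), 'tcp_rot': array([[ 8.98340707e-01,  4.39299091e-01, -5.31102819e-04],
       [ 4.39299283e-01, -8.98338861e-01,  1.85221929e-03],
       [ 3.36567949e-04, -1.89723707e-03, -9.99998144e-01]]), 'force': array([0.6583436 , 0.90330202, 0.26362682]), 'moment': array([-0.02211895,  0.0535199 , -0.00114918]), 'grasp_force': 0.0, 'opening': 1.0032138381095812} 0.0187
```

View pics/scene0.png

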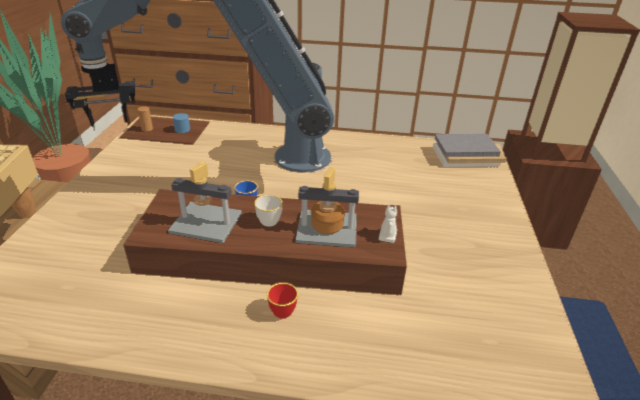

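View pics/top0.png

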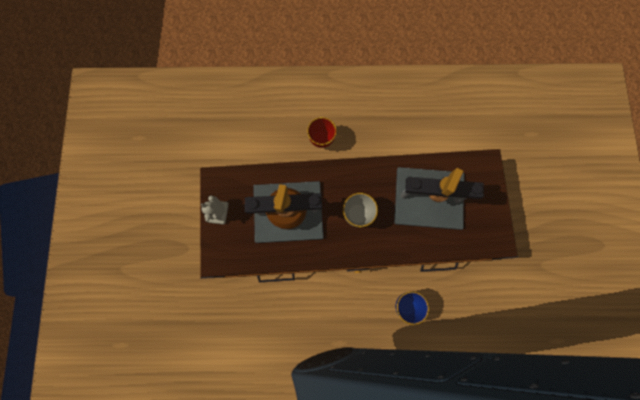

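Scene shows the container press at knob (329,180), the empty one at (199,173). In the top view their knobs are at (283,197) and (452,183), the teacup at (360,210) and the fox at (214,209).

```bash
cat > h.py <<'E'
import numpy as np, cv2
def ray(c,uv,z):
    d=c["R"].T@np.linalg.inv(c["camera_matrix"])@np.array([uv[0],uv[1],1.]); o=-c["R"].T@c["t"]
    return o+d*(z-o[2])/d[2]
E
python3 - <<'E'
from rig import viewer
from h import *
out=[]
for n,(x,y) in dict(top=(283,197),scene=(329,180)).items():
    c=viewer.capture(n); im=c["color"][:,:,::-1].copy()
    r=im[y-35:y+35,x-40:x+40]; out.append(cv2.resize(r,None,fx=7,fy=7,interpolation=cv2.INTER_CUBIC)[:, :560])
    hsv=cv2.cvtColor(r,cv2.COLOR_BGR2HSV)
    for vmin in (120,150,180,210):
        m=cv2.inRange(hsv,(12,110,vmin),(32,255,255))
        k,l,st,ce=cv2.connectedComponentsWithStats(m)
        if k<2: continue
        # component nearest crop centre
        i=1+np.argmin(np.hypot(*(ce[1:]-[40,35]).T)+ (st[1:,4]<15)*100)
        pts=np.argwhere(l==i)[:,::-1].astype(np.float32)+[x-40,y-35]
        rect=cv2.minAreaRect(pts.astype(np.float32)); print(n,vmin,st[i],rect, "c@.2765",ray(c,rect[0],.2765).round(4))
        B=cv2.boxPoints(rect); W=np.array([ray(c,b,.2765)[:2] for b in B]); print(W.round(4).tolist())
    s=c
cv2.imwrite("pics/c1.png",np.vstack(out)[:, :560] if 0 else cv2.resize(np.hstack(out),(800,350)))
E
```

```text
top 120 [ 31  23  12  24 172] ((278.82354736328125, 196.2058868408203), (8.00367546081543, 24.25356101989746), 14.03624439239502) c@.2765 [0.5316 0.1524 0.2765]
[[0.5119, 0.1644], [0.5552, 0.1544], [0.5514, 0.1402], [0.5082, 0.1504]]
top 150 [33 24  8 22 91] ((278.994140625, 196.27647399902344), (5.097866058349609, 21.801511764526367), 12.528807640075684) c@.2765 [0.5314 0.1521 0.2765]
[[0.513, 0.1606], [0.5522, 0.1525], [0.55, 0.1435], [0.5109, 0.1516]]
scene 120 [ 33  22  14  23 226] ((328.5, 178.0), (22.0, 13.0), 90.0) c@.2765 [0.5609 0.1515 0.2765]
[[0.5141, 0.1301], [0.5085, 0.1613], [0.6045, 0.1714], [0.6096, 0.1423]]
scene 150 [ 33  22  14  23 220] ((328.5, 178.0), (22.0, 13.0), 90.0) c@.2765 [0.5609 0.1515 0.2765]
[[0.5141, 0.1301], [0.5085, 0.1613], [0.6045, 0.1714], [0.6096, 0.1423]]
scene 180 [ 35  22  12  22 155] ((329.322998046875, 177.66732788085938), (21.2086181640625, 10.541930198669434), 86.42366790771484) c@.2765 [0.5591 0.1532 0.2765]
[[0.5154, 0.1337], [0.5079, 0.1586], [0.6, 0.1715], [0.6068, 0.1482]]
scene 210 [ 36  22  11  21 132] ((329.8502197265625, 177.10313415527344), (20.1481876373291, 9.419121742248535), 86.42366790771484) c@.2765 [0.5564 0.1542 0.2765]
[[0.5146, 0.1363], [0.5079, 0.1586], [0.5957, 0.1709], [0.6018, 0.15]]
```

View pics/c1.png

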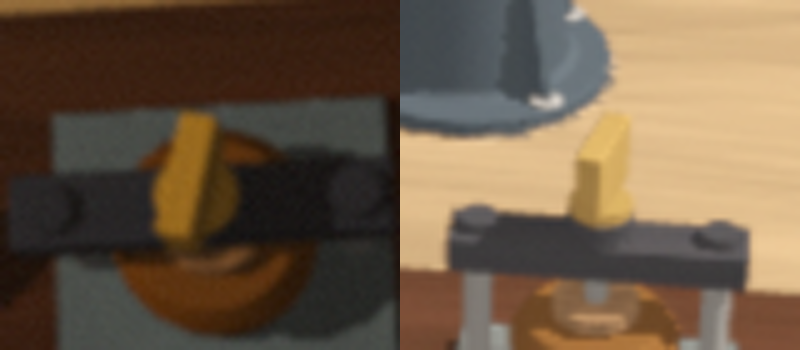

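The crop shows the wing running nearly along x, turned about -12.5°, with its top centre near (0.531, 0.152). I'll lift first, then go above it, using the half-turn flip so that joint 6 has room to turn clockwise.

Call:
servo_tool(targets=[{"offset": [0,0,-0.04],"dr": [0,0,-7]},{"offset": [0,0,-0.08],"dr": [0,0,-14]},{"offset": [0,0,-0.11],"dr": [0,0,-21]},{"offset": [0.029,-0.028,-0.11],"dr": [0,0,-28]},{"offset": [0.057,-0.055,-0.11],"dr": [0,0,-35]},{"offset": [0.086,-0.083,-0.11],"dr": [0,0,-42]},{"offset": [0.114,-0.111,-0.11],"dr": [0,0,-49]},{"offset": [0.143,-0.139,-0.11],"dr": [0,0,-56]},{"offset": [0.172,-0.166,-0.11],"dr": [0,0,-63]},{"offset": [0.2,-0.194,-0.11],"dr": [0,0,-70]},{"offset": [0.229,-0.222,-0.11],"dr": [0,0,-77]},{"offset": [0.258,-0.25,-0.11],"dr": [0,0,-84]},{"offset": [0.286,-0.277,-0.11],"dr": [0,0,-91]},{"offset": [0.315,-0.305,-0.11],"dr": [0,0,-98]},{"offset": [0.343,-0.333,-0.11],"dr": [0,0,-105]},{"offset": [0.372,-0.361,-0.11],"dr": [0,0,-112]},{"offset": [0.4,-0.388,-0.11],"dr": [0,0,-119]},{"offset": [0.429,-0.416,-0.11],"dr": [0,0,-126]},{"offset": [0.458,-0.444,-0.11],"dr": [0,0,-133]},{"offset": [0.458,-0.444,-0.11],"dr": [0,0,-133]}])

```text
time_s: 1.87
position: [0.4923, 0.0449, 0.3326]
tcp_rot: [[-0.938, 0.347, 0.002], [0.347, 0.938, 0.004], [-0.0, 0.004, -1.0]]
force: [-1.0, 0.5, 0.6]
opening: 0.997
grasp_force: 0.0
```

```bash
python3 - <<'E'
from rig import bot
from h import *
s=bot.read_state(); R=s["tcp_rot"]; print(s["time_s"],s["position"],s["joint_positions"].round(1),s["force"],s["moment"],R.round(3).tolist())
print("yaw",np.degrees(np.arctan2(R[1,0],R[0,0])), R.T@(np.array([.5315,.152,.320])-s["position"]))
E
```

```text
1.8667 [0.49228807 0.04493396 0.33258728] [ -7.9  12.9  91.8   0.2  75.3 -77.6] [-1.02818402  0.52096921  0.62617481] [ 0.04404477 -0.15102151 -0.00092004] [[-0.938, 0.347, 0.002], [0.347, 0.938, 0.004], [-0.0, 0.004, -1.0]]
yaw 159.68063315245615 [0.00041198 0.11396656 0.01306159]
```

Call:
servo_tool(targets=[{"offset": [0.001,0.04,0.004],"dr": [0,0,-4]},{"offset": [0.002,0.08,0.008],"dr": [0,0,-8.5]},{"offset": [0.003,0.12,0.013],"dr": [0,0,-8.5]},{"offset": [0.003,0.12,0.013],"dr": [0,0,-8.5]},{"offset": [0.003,0.12,0.013],"dr": [0,0,-8.5]},{"offset": [0.003,0.12,0.013],"dr": [0,0,-8.5]}])

```text
time_s: 2.37
position: [0.5306, 0.1512, 0.3192]
tcp_rot: [[-0.977, 0.215, -0.001], [0.215, 0.977, -0.001], [0.001, -0.001, -1.0]]
force: [0.4, 0.4, -0.1]
opening: 1.002
grasp_force: 0.0
```

```bash
python3 - <<'E'
from rig import bot,viewer
from h import *
s=bot.read_state(); R=s["tcp_rot"]; print(s["position"],s["joint_positions"].round(1),s["moment"])
print("yaw",np.degrees(np.arctan2(R[1,0],R[0,0])), R.T@(np.array([.5315,.152,.2455])-s["position"]))
c=viewer.capture("scene"); print(ray(c,(330.2,172.6),.2765))
P=c["camera_matrix"]@(c["R"]@s["position"]+c["t"]);print(P/P[2])
a=c["color"][110:220,270:390,::-1]; d=viewer.capture("top"); b=d["color"][140:250,220:340,::-1]
cv2.imwrite("pics/c2.png",cv2.resize(np.hstack([a,b]),(792,363),interpolation=cv2.INTER_CUBIC))
E
```

```text
[0.53055778 0.1512427  0.31916883] [  4.3  18.7  85.4  -0.   75.9 -73.2] [ 0.0604298  -0.1555711   0.07100764]
yaw 167.56280875130287 [-0.00083358  0.00102867  0.07366685]
[0.5363081  0.15269765 0.2765    ]
[330.60520546 155.82843757   1.        ]
```

View pics/c2.png

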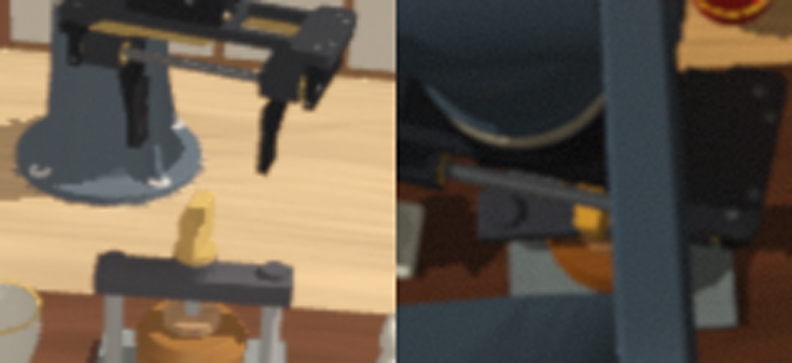

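The fingers straddle the knob, with the wing between them in the scene view (knob top at crop (203,200)). Descending and then closing.

Call:
servo_tool(targets=[{"offset": [-0.002,0.001,0.015],"dr": [0,0,0]},{"offset": [-0.002,0.001,0.03],"dr": [0,0,0]},{"offset": [-0.002,0.001,0.045],"dr": [0,0,0]},{"offset": [-0.002,0.001,0.06],"dr": [0,0,0]},{"offset": [-0.002,0.001,0.074],"dr": [0,0,0]},{"offset": [-0.002,0.001,0.074],"dr": [0,0,0]},{"offset": [-0.002,0.001,0.074],"dr": [0,0,0]}])

```text
time_s: 3.05
position: [0.5328, 0.151, 0.2455]
tcp_rot: [[-0.976, 0.217, -0.001], [0.217, 0.976, -0.0], [0.001, -0.001, -1.0]]
force: [0.7, -0.6, -0.1]
opening: 1.002
grasp_force: 0.0
```

Call:
servo_tool(gripper=1, targets=[{"offset": [0,0,0],"dr": [0,0,0]},{"offset": [0,0,0],"dr": [0,0,0]},{"offset": [0,0,0],"dr": [0,0,0]},{"offset": [0,0,0],"dr": [0,0,0]},{"offset": [0,0,0],"dr": [0,0,0]},{"offset": [0,0,0],"dr": [0,0,0]},{"offset": [0,0,0],"dr": [0,0,0]},{"offset": [0,0,0],"dr": [0,0,0]},{"offset": [0,0,0],"dr": [0,0,0]},{"offset": [0,0,0],"dr": [0,0,0]}])

```text
time_s: 3.88
position: [0.5332, 0.1523, 0.2455]
tcp_rot: [[-0.977, 0.215, -0.0], [0.215, 0.977, 0.0], [0.0, -0.0, -1.0]]
force: [0.4, 0.5, 0.5]
opening: 0.331
grasp_force: 0.0
```

```bash
cat > st.py <<'E'
from rig import bot
from h import *
s=bot.read_state(); R=s["tcp_rot"]
print(s["time_s"],"pos",s["position"].round(4),"yaw",np.degrees(np.arctan2(R[1,0],R[0,0])).round(2),"F",s["force"].round(2),"M",s["moment"].round(3),"tau6",s["tau"][5].round(4),"open",round(s["opening"],3),"grip",s["grasp_force"])
E
python3 st.py
```

```text
3.8833 pos [0.5332 0.1523 0.2455] yaw 167.56 F [0.37 0.49 0.46] M [ 0.059 -0.123 -0.047] tau6 0.0001 open 0.331 grip 0.0
```

Call:
servo_tool(targets=[{"offset": [0,0,0],"dr": [0,0,0]},{"offset": [0,0,0],"dr": [0,0,0]},{"offset": [0,0,0],"dr": [0,0,0]},{"offset": [0,0,0],"dr": [0,0,0]},{"offset": [0,0,0],"dr": [0,0,0]},{"offset": [0,0,0],"dr": [0,0,0]},{"offset": [0,0,0],"dr": [0,0,0]}])

```text
time_s: 4.47
position: [0.5326, 0.1498, 0.2455]
tcp_rot: [[-0.977, 0.215, -0.002], [0.215, 0.977, -0.005], [0.001, -0.006, -1.0]]
force: [-0.8, -6.7, 2.0]
opening: 0.156
grasp_force: 30.0
```

```bash
python3 st.py
```

```text
4.4667 pos [0.5326 0.1498 0.2455] yaw 167.61 F [-0.83 -6.68  2.  ] M [-1.055  0.101 -0.011] tau6 0.0587 open 0.156 grip 30.000025969929993
```

Call:
servo_tool(targets=[{"offset": [0,-0.0023,0],"dr": [0,0,0]},{"offset": [0,-0.0023,0],"dr": [0,0,2]},{"offset": [0,-0.0023,0],"dr": [0,0,4]},{"offset": [0,-0.0023,0],"dr": [0,0,6]},{"offset": [0,-0.0023,0],"dr": [0,0,8]},{"offset": [0,-0.0023,0],"dr": [0,0,10]},{"offset": [0,-0.0023,0],"dr": [0,0,10]},{"offset": [0,-0.0023,0],"dr": [0,0,10]}])

```text
time_s: 5.13
position: [0.5325, 0.1491, 0.2455]
tcp_rot: [[-0.925, 0.381, -0.001], [0.381, 0.925, -0.002], [0.0, -0.002, -1.0]]
force: [-1.2, -4.8, 0.5]
opening: 0.158
grasp_force: 30.0
```

```bash
python3 st.py; python3 - <<'E'
from rig import viewer
from h import *
c=viewer.capture("top")
# press yaw & spare wing yaw: dark crossbar not needed; grey base plates
im=c["color"][:,:,::-1]; hsv=cv2.cvtColor(im,cv2.COLOR_BGR2HSV)
cv2.imwrite("pics/t.png",im)
E
python3 - <<'E'
from h import *
im=cv2.imread("pics/top0.png"); hsv=cv2.cvtColor(im,cv2.COLOR_BGR2HSV)
R=np.array([[-0.009905974754888336,-0.9999480504552707,-0.0024016775094456476],[-0.980595455396009,0.010184477322079031,-0.19577749941801306],[0.19579178869617994,0.00041570708427922354,-0.9806454010837815]])
c=dict(R=R,t=np.array([0.0851447118529379,0.5714305528365974,0.858976400148231]),camera_matrix=np.array([[383.4567,0,319.367],[0,383.4567,197.5335],[0,0,1]]))
def rect(m,z,x0,y0):
    m=m.astype(np.uint8); k,l,st,ce=cv2.connectedComponentsWithStats(m); i=1+np.argmax(st[1:,4])
    p=np.argwhere(l==i)[:,::-1]+[x0,y0]; w=np.array([ray(c,q,z)[:2] for q in p],np.float32)*1000
    return cv2.minAreaRect(w)
for n,x in(("ours",283),("spare",450)):
    r=hsv[150:250,x-60:x+60].astype(int); b=im[150:250,x-60:x+60].astype(int)
    print(n,"wing",rect((r[...,2]>150)&(r[...,1]>110)&(r[...,0]>=12),.2765,x-60,150))
    print(n,"base",rect((r[...,1]<80)&(r[...,2]>60),.112,x-60,150))
    print(n,"bar",rect((r[...,2]<60)&(r[...,1]<90),.22,x-60,150))
E
```

```text
5.1333 pos [0.5325 0.1491 0.2455] yaw 157.61 F [-1.25 -4.77  0.55] M [-0.702  0.069 -0.017] tau6 -0.0022 open 0.158 grip 30.000139167532325
ours wing ((611.4105834960938, 186.39471435546875), (140.6002197265625, 15.407074928283691), 89.38782501220703)
ours base ((494.7218017578125, 149.71957397460938), (151.05226135253906, 59.828651428222656), 89.42081451416016)
ours bar ((514.4193725585938, 110.3586196899414), (114.20926666259766, 71.53646087646484), 2.586134195327759)
spare wing ((613.0260009765625, -112.001953125), (120.20011138916016, 5.786754608154297), 89.38684844970703)
spare base ((559.626708984375, -165.6131591796875), (149.8679656982422, 128.9589080810547), 84.60250854492188)
spare bar ((558.8436889648438, -122.40388488769531), (72.57897186279297, 44.26118850708008), 89.6130599975586)
```

Call:
servo_tool(targets=[{"offset": [0,-0.0015,0],"dr": [0,0,2]},{"offset": [0,-0.0015,0],"dr": [0,0,4]},{"offset": [0,-0.0015,0],"dr": [0,0,6]},{"offset": [0,-0.0015,0],"dr": [0,0,8]},{"offset": [0,-0.0015,0],"dr": [0,0,10]},{"offset": [0,-0.0015,0],"dr": [0,0,10]},{"offset": [0,-0.0015,0],"dr": [0,0,10]}])

```text
time_s: 5.77
position: [0.5322, 0.1486, 0.2455]
tcp_rot: [[-0.845, 0.535, 0.0], [0.535, 0.845, -0.0], [-0.0, -0.0, -1.0]]
force: [-1.0, -2.5, 0.4]
opening: 0.159
grasp_force: 30.0
```

```bash
python3 st.py
```

```text
5.7667 pos [0.5322 0.1486 0.2455] yaw 147.62 F [-0.99 -2.5   0.45] M [-0.427 -0.011 -0.023] tau6 -0.0099 open 0.159 grip 29.999969182536006
```

Call:
servo_tool(targets=[{"offset": [0,0,0],"dr": [0,0,2]},{"offset": [0,0,0],"dr": [0,0,4]},{"offset": [0,0,0],"dr": [0,0,6]},{"offset": [0,0,0],"dr": [0,0,6]},{"offset": [0,0,0],"dr": [0,0,6]}])

```text
time_s: 6.18
position: [0.532, 0.1484, 0.2455]
tcp_rot: [[-0.784, 0.621, -0.0], [0.621, 0.784, -0.001], [-0.0, -0.001, -1.0]]
force: [-0.8, -3.8, 0.6]
opening: 0.162
grasp_force: 30.0
```

```bash
python3 st.py
```

```text
6.1833 pos [0.532  0.1484 0.2455] yaw 141.64 F [-0.84 -3.78  0.64] M [-0.621  0.019 -0.005] tau6 -0.0085 open 0.162 grip 30.000017071142793
```

Call:
servo_tool(targets=[{"offset": [-0.0006,-0.0008,0],"dr": [0,0,1]},{"offset": [-0.0006,-0.0008,0],"dr": [0,0,2]},{"offset": [-0.0006,-0.0008,0],"dr": [0,0,3]},{"offset": [-0.0006,-0.0008,0],"dr": [0,0,4]}])

```text
time_s: 6.52
position: [0.5319, 0.1481, 0.2455]
tcp_rot: [[-0.737, 0.676, -0.0], [0.676, 0.737, 0.001], [0.001, 0.0, -1.0]]
force: [-1.8, -1.4, 1.1]
opening: 0.161
grasp_force: 30.0
```

```bash
python3 st.py
```

```text
6.5167 pos [0.5319 0.1481 0.2455] yaw 137.48 F [-1.8  -1.39  1.08] M [-0.095  0.09   0.033] tau6 -0.0965 open 0.161 grip 29.999541901051998
```

Call:
servo_tool(targets=[{"offset": [0,0,0],"dr": [0,0,1]},{"offset": [0,0,0],"dr": [0,0,2]},{"offset": [0,0,0],"dr": [0,0,3]}])

```text
time_s: 6.77
position: [0.5318, 0.148, 0.2455]
tcp_rot: [[-0.7, 0.714, -0.001], [0.714, 0.7, 0.001], [0.001, -0.0, -1.0]]
force: [-2.1, -0.5, 1.3]
opening: 0.159
grasp_force: 30.0
```

```bash
python3 st.py
```

```text
6.7667 pos [0.5318 0.148  0.2455] yaw 134.47 F [-2.07 -0.47  1.28] M [-0.002  0.226  0.03 ] tau6 -0.094 open 0.159 grip 29.99949696008116
```

Call:
servo_tool(targets=[{"offset": [0,0,0],"dr": [0,0,1]},{"offset": [0,0,0],"dr": [0,0,2]},{"offset": [0,0,0],"dr": [0,0,3]}])

```text
time_s: 7.02
position: [0.5317, 0.1478, 0.2455]
tcp_rot: [[-0.662, 0.749, -0.001], [0.749, 0.662, 0.0], [0.001, -0.0, -1.0]]
force: [-1.8, 0.2, 1.6]
opening: 0.158
grasp_force: 30.0
```

```bash
python3 st.py
```

```text
7.0167 pos [0.5317 0.1478 0.2455] yaw 131.46 F [-1.85  0.19  1.6 ] M [ 0.035  0.409 -0.028] tau6 -0.0923 open 0.158 grip 29.999675159342587
```

Call:
servo_tool(targets=[{"offset": [0,0,0],"dr": [0,0,1]},{"offset": [0,0,0],"dr": [0,0,2]},{"offset": [0,0,0],"dr": [0,0,3]}])

```text
time_s: 7.27
position: [0.5316, 0.1478, 0.2455]
tcp_rot: [[-0.622, 0.783, -0.001], [0.783, 0.622, 0.0], [0.001, -0.001, -1.0]]
force: [-3.4, -0.4, 1.5]
opening: 0.16
grasp_force: 30.0
```

```bash
python3 st.py
```

```text
7.2667 pos [0.5316 0.1478 0.2455] yaw 128.46 F [-3.41 -0.36  1.55] M [0.071 0.567 0.09 ] tau6 -0.0899 open 0.16 grip 29.99974735546857
```

Call:
servo_tool(targets=[{"offset": [0.0006,-0.0008,0],"dr": [0,0,1]},{"offset": [0.0006,-0.0008,0],"dr": [0,0,2]},{"offset": [0.0006,-0.0008,0],"dr": [0,0,3]}])

```text
time_s: 7.52
position: [0.5315, 0.1477, 0.2455]
tcp_rot: [[-0.58, 0.815, 0.001], [0.815, 0.58, 0.0], [-0.0, 0.001, -1.0]]
force: [-1.6, -0.4, 0.7]
opening: 0.161
grasp_force: 30.0
```

```bash
python3 st.py
```

```text
7.5167 pos [0.5315 0.1477 0.2455] yaw 125.46 F [-1.6  -0.45  0.72] M [0.024 0.168 0.06 ] tau6 -0.0944 open 0.161 grip 29.9993840418756
```

Call:
servo_tool(targets=[{"offset": [0,0,0],"dr": [0,0,1]},{"offset": [0,0,0],"dr": [0,0,2]},{"offset": [0,0,0],"dr": [0,0,3]}])

```text
time_s: 7.77
position: [0.5314, 0.1476, 0.2455]
tcp_rot: [[-0.537, 0.843, 0.001], [0.843, 0.537, -0.0], [-0.0, 0.0, -1.0]]
force: [-0.7, 0.6, 0.5]
opening: 0.155
grasp_force: 30.0
```

```bash
python3 st.py
```

```text
7.7667 pos [0.5314 0.1476 0.2455] yaw 122.5 F [-0.75  0.65  0.55] M [0.051 0.122 0.355] tau6 0.1906 open 0.155 grip 29.999752077274024
```

Call:
servo_tool(targets=[{"offset": [0,0,0],"dr": [0,0,1]},{"offset": [0,0,0],"dr": [0,0,2]},{"offset": [0,0,0],"dr": [0,0,3]}])

```text
time_s: 8.02
position: [0.5313, 0.1476, 0.2455]
tcp_rot: [[-0.492, 0.87, 0.0], [0.87, 0.492, -0.0], [-0.0, 0.0, -1.0]]
force: [-1.8, 0.3, -0.5]
opening: 0.161
grasp_force: 30.0
```

```bash
python3 st.py
```

```text
8.0167 pos [0.5313 0.1476 0.2455] yaw 119.5 F [-1.84  0.28 -0.5 ] M [0.016 0.032 0.489] tau6 0.3733 open 0.161 grip 30.000636409968138
```

Call:
servo_tool(targets=[{"offset": [0,0,0],"dr": [0,0,1]},{"offset": [0,0,0],"dr": [0,0,2]},{"offset": [0,0,0],"dr": [0,0,3]}])

```text
time_s: 8.27
position: [0.5313, 0.1476, 0.2455]
tcp_rot: [[-0.446, 0.895, 0.0], [0.895, 0.446, -0.0], [-0.0, 0.0, -1.0]]
force: [-0.4, 0.1, -0.7]
opening: 0.163
grasp_force: 30.0
```

```bash
python3 st.py
```

```text
8.2667 pos [0.5313 0.1476 0.2455] yaw 116.5 F [-0.4   0.09 -0.69] M [-0.015 -0.008  0.603] tau6 0.5252 open 0.163 grip 30.001628533937037
```

Torque began rising at yaw ≈123.5, so the screw is home there. Continuing in small steps to find the click.

Call:
servo_tool(targets=[{"offset": [0,0,0],"dr": [0,0,1]},{"offset": [0,0,0],"dr": [0,0,2]},{"offset": [0,0,0],"dr": [0,0,2]}])

```text
time_s: 8.52
position: [0.5309, 0.1474, 0.2455]
tcp_rot: [[-0.413, 0.911, -0.001], [0.911, 0.413, -0.0], [0.0, -0.001, -1.0]]
force: [-1.0, -1.9, -0.1]
opening: 0.159
grasp_force: 30.0
```

```bash
python3 st.py
```

```text
8.5167 pos [0.5309 0.1474 0.2455] yaw 114.41 F [-1.03 -1.87 -0.13] M [-0.203  0.11   0.011] tau6 0.1348 open 0.159 grip 30.000335150398314
```

Call:
servo_tool(targets=[{"offset": [0,0,0],"dr": [0,0,1]},{"offset": [0,0,0],"dr": [0,0,2]},{"offset": [0,0,0],"dr": [0,0,2]}])

```text
time_s: 8.77
position: [0.5309, 0.1474, 0.2455]
tcp_rot: [[-0.382, 0.924, -0.001], [0.924, 0.382, -0.0], [-0.0, -0.001, -1.0]]
force: [-1.3, -3.1, 0.3]
opening: 0.158
grasp_force: 30.0
```

```bash
python3 st.py;  python3 - <<'E'
from rig import viewer
import cv2
c=viewer.capture("scene")["color"][130:220,280:380,::-1]; d=viewer.capture("top")["color"][150:240,230:330,::-1]
import numpy as np
cv2.imwrite("pics/c3.png",cv2.resize(np.hstack([c,d]),(800,360),interpolation=cv2.INTER_CUBIC))
E
```

```text
8.7667 pos [0.5309 0.1474 0.2455] yaw 112.46 F [-1.35 -3.09  0.33] M [-0.379  0.194  0.022] tau6 0.111 open 0.158 grip 30.00052349176258
```

View pics/c3.png

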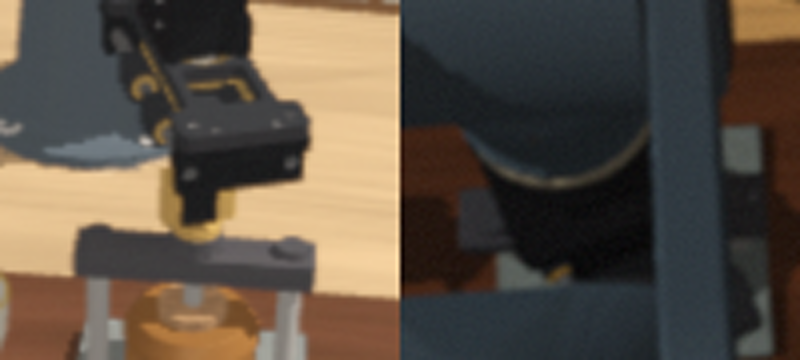

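Call:
servo_tool(targets=[{"offset": [0,0,0],"dr": [0,0,0.7]},{"offset": [0,0,0],"dr": [0,0,1.4]},{"offset": [0,0,0],"dr": [0,0,2]}])

```text
time_s: 9.12
position: [0.5308, 0.1474, 0.2455]
tcp_rot: [[-0.35, 0.937, -0.001], [0.937, 0.35, -0.001], [-0.0, -0.001, -1.0]]
force: [-2.6, -3.0, 1.5]
opening: 0.156
grasp_force: 30.0
```

```bash
python3 st.py
```

```text
9.1167 pos [0.5308 0.1474 0.2455] yaw 110.51 F [-2.63 -3.04  1.47] M [-0.577  0.436  0.104] tau6 0.0565 open 0.156 grip 30.000292933546007
```

Call:
servo_tool(targets=[{"offset": [0,0,0],"dr": [0,0,0.7]},{"offset": [0,0,0],"dr": [0,0,1.4]},{"offset": [0,0,0],"dr": [0,0,2]}])

```text
time_s: 9.37
position: [0.5307, 0.1474, 0.2455]
tcp_rot: [[-0.317, 0.948, -0.001], [0.948, 0.317, -0.001], [-0.0, -0.001, -1.0]]
force: [-4.4, -4.4, 1.8]
opening: 0.162
grasp_force: 30.0
```

```bash
python3 st.py
```

```text
9.3667 pos [0.5307 0.1474 0.2455] yaw 108.5 F [-4.36 -4.42  1.77] M [-0.704  0.511  0.085] tau6 0.0336 open 0.162 grip 29.999899570830166
```

Call:
servo_tool(targets=[{"offset": [0,0,0],"dr": [0,0,0.7]},{"offset": [0,0,0],"dr": [0,0,1.4]},{"offset": [0,0,0],"dr": [0,0,2]}])

```text
time_s: 9.62
position: [0.5306, 0.1473, 0.2455]
tcp_rot: [[-0.284, 0.959, -0.001], [0.959, 0.284, -0.001], [-0.0, -0.001, -1.0]]
force: [-4.1, -5.0, 1.7]
opening: 0.161
grasp_force: 30.0
```

```bash
python3 st.py
```

```text
9.6167 pos [0.5306 0.1473 0.2455] yaw 106.5 F [-4.1  -5.    1.67] M [-0.752  0.561  0.132] tau6 0.011 open 0.161 grip 29.999957126565278
```

Call:
servo_tool(targets=[{"offset": [0,-0.001,0],"dr": [0,0,0.7]},{"offset": [0,-0.001,0],"dr": [0,0,1.4]},{"offset": [0,-0.001,0],"dr": [0,0,2]}])

```text
time_s: 9.87
position: [0.5305, 0.1473, 0.2456]
tcp_rot: [[-0.25, 0.968, 0.001], [0.968, 0.25, -0.0], [-0.0, 0.001, -1.0]]
force: [-1.0, -2.9, 0.2]
opening: 0.156
grasp_force: 30.0
```

```bash
python3 st.py
```

```text
9.8667 pos [0.5305 0.1473 0.2456] yaw 104.49 F [-0.99 -2.92  0.2 ] M [-0.613  0.2    0.132] tau6 0.0207 open 0.156 grip 29.99964456539601
```

Call:
servo_tool(targets=[{"offset": [0,0,0],"dr": [0,0,0.7]},{"offset": [0,0,0],"dr": [0,0,1.4]},{"offset": [0,0,0],"dr": [0,0,2]}])

```text
time_s: 10.12
position: [0.5303, 0.1472, 0.2455]
tcp_rot: [[-0.216, 0.976, 0.0], [0.976, 0.216, -0.0], [-0.0, 0.0, -1.0]]
force: [-1.1, -3.9, -0.1]
opening: 0.161
grasp_force: 30.0
```

```bash
python3 st.py
```

```text
10.1167 pos [0.5303 0.1472 0.2455] yaw 102.49 F [-1.06 -3.91 -0.08] M [-0.687  0.193  0.07 ] tau6 0.005 open 0.161 grip 29.999624211341143
```

Call:
servo_tool(targets=[{"offset": [0,0,0],"dr": [0,0,0.7]},{"offset": [0,0,0],"dr": [0,0,1.4]},{"offset": [0,0,0],"dr": [0,0,1.4]}])

```text
time_s: 10.37
position: [0.5303, 0.1473, 0.2455]
tcp_rot: [[-0.193, 0.981, 0.0], [0.981, 0.193, -0.0], [-0.0, 0.0, -1.0]]
force: [-0.9, -4.1, 0.6]
opening: 0.155
grasp_force: 30.0
```

```bash
python3 st.py
```

```text
10.3667 pos [0.5303 0.1473 0.2455] yaw 101.11 F [-0.88 -4.12  0.62] M [-0.773  0.212 -0.01 ] tau6 0.094 open 0.155 grip 30.00015562400222
```

Call:
servo_tool(gripper=-1, targets=[{"offset": [0,0,0],"dr": [0,0,0]},{"offset": [0,0,0],"dr": [0,0,0]},{"offset": [0,0,0],"dr": [0,0,0]},{"offset": [0,0,0],"dr": [0,0,0]},{"offset": [0,0,0],"dr": [0,0,0]},{"offset": [0,0,0],"dr": [0,0,0]},{"offset": [0,0,0],"dr": [0,0,0]},{"offset": [0,0,0],"dr": [0,0,0]},{"offset": [0,0,0],"dr": [0,0,0]},{"offset": [0,0,0],"dr": [0,0,0]}])

```text
time_s: 11.2
position: [0.5302, 0.1474, 0.2456]
tcp_rot: [[-0.193, 0.981, 0.0], [0.981, 0.193, 0.0], [0.0, 0.0, -1.0]]
force: [0.2, 1.0, 0.4]
opening: 0.83
grasp_force: 0.0
```

Call:
servo_tool(targets=[{"offset": [0,0,-0.03],"dr": [0,0,0]},{"offset": [0,0,-0.06],"dr": [0,0,0]},{"offset": [0,0,-0.09],"dr": [0,0,0]},{"offset": [-0.035,-0.01,-0.09],"dr": [0,0,0]},{"offset": [-0.07,-0.02,-0.09],"dr": [0,0,0]},{"offset": [-0.105,-0.03,-0.09],"dr": [0,0,0]},{"offset": [-0.14,-0.04,-0.09],"dr": [0,0,0]},{"offset": [-0.175,-0.05,-0.09],"dr": [0,0,0]},{"offset": [-0.21,-0.06,-0.09],"dr": [0,0,0]},{"offset": [-0.245,-0.07,-0.09],"dr": [0,0,0]},{"offset": [-0.28,-0.08,-0.09],"dr": [0,0,0]},{"offset": [-0.28,-0.08,-0.09],"dr": [0,0,0]},{"offset": [-0.28,-0.08,-0.09],"dr": [0,0,0]}])

```text
time_s: 12.28
position: [0.5056, -0.1447, 0.3354]
tcp_rot: [[-0.189, 0.982, -0.0], [0.982, 0.189, 0.0], [0.0, -0.0, -1.0]]
force: [0.9, 0.3, -0.8]
opening: 1.002
grasp_force: 0.0
```

```bash
python3 st.py;  python3 - <<'E'
from rig import viewer
from h import *
a=viewer.capture("scene"); b=viewer.capture("top")
c=a["color"][140:210,280:380,::-1]; d=b["color"][162:232,230:330,::-1]
cv2.imwrite("pics/c4.png",cv2.resize(np.hstack([c,d]),(800,280),interpolation=cv2.INTER_CUBIC))
x,y=243,157
r=b["color"][y:y+70,x:x+80,::-1]; hsv=cv2.cvtColor(r,cv2.COLOR_BGR2HSV)
for v in(120,150):
    m=cv2.inRange(hsv,(12,110,v),(32,255,255)); k,l,st,ce=cv2.connectedComponentsWithStats(m); i=1+np.argmin(np.hypot(*(ce[1:]-[36,39]).T)+(st[1:,4]<15)*100)
    p=np.argwhere(l==i)[:,::-1]+[x,y]; w=np.array([ray(b,q,.2765)[:2] for q in p],np.float32)*1000
    print(v,st[i],cv2.minAreaRect(w))
E
```

```text
12.2833 pos [ 0.5056 -0.1447  0.3354] yaw 100.92 F [ 0.89  0.33 -0.77] M [ 0.029 -0.043  0.005] tau6 -0.0439 open 1.002 grip 0.0
120 [ 25  34  25  11 176] ((531.9571533203125, 151.09080505371094), (14.13558292388916, 44.045989990234375), 10.964001655578613)
150 [ 25  35  24  10 130] ((531.19970703125, 151.17042541503906), (9.789599418640137, 42.32341384887695), 10.96850872039795)
```

View pics/c4.png

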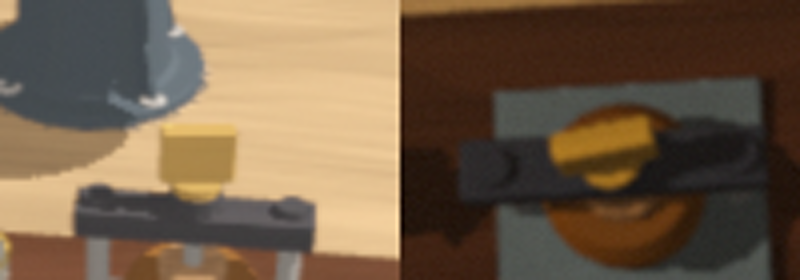

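The released wing stayed at about 101°, matching the gripper. The total turn was therefore about 66°, one click is passed, and the knob sits near its 0.52 rest. The gripper is clear of everything.

```bash
python3 -c "
from rig import ticket
print(ticket.hand_in())"
```

```text
the job is handed in; nothing more can be done
None
```

I turned the container press's knob about 66° clockwise, past one click by the torque trace, then let go and handed the job in at about 12 s of the 40 s; the gripper stayed clear of the empty press, teacup and fox, but no verdict was returned.

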